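# Zero the torque tester through its recessed key

## Task

Zero the torque tester, the box with the sliding shutter: push the shutter all the way open by its tab, press the key sunk in the square well fully down with a fingertip, then push the shutter fully shut again. Only push: do not pinch the tab or pick anything up, leave the coil tester's key alone, and do not disturb the loose parts lying about.

Things in the scene. Friction and masses are not known exactly. Their poses are not given: they have to be found in the camera images.
- tester: the torque tester, fixed to the bench: dark steel box 190 (x) by 210 (y) by 60 mm tall, origin at the centre of its underside, z up. On its top: a square well with a sliding aluminium shutter; a display (raised 5 mm) at x 63, y -60 mm; a round drive boss 48 mm across with a square stub, 24 mm tall in all, at x 60, y 68 mm. Two guide rails 6 mm wide and 8 mm tall run along y beside the shutter, at x -74 and x 4 mm, from y -101 to y 57 mm
- well_mouth (a point): centre of the mouth of the torque tester's square well, level with the box's top (60 mm above the bench; at x -35, y -60 mm in the tester's frame). The well is 56 by 56 mm, sides along the tester's x and y, 36 mm deep
- shutter (a joint): how far the shutter has slid along the tester's +y, in m: 0 fully shut over the well, 0.072 fully open against its end stop (the well is wholly clear from 0.062). The shutter is a 68 by 68 mm plate 4 mm thick lying on the box's top; it drags with about 2 N and stays where it is left; it starts shut or up to 12 mm ajar
- tab_top (a point): centre of the top of the shutter's upright push tab, 86 mm above the bench; it moves with the shutter. The tab stands 22 mm above the shutter plate, is 42 mm wide along the tester's x and 16 mm thick along y (its top 4 mm are 6 mm thick), and is centred 24 mm towards +y from the plate's middle; the well's centre is 24 mm towards -y of it when shut. Its -y face is pushed to open the shutter, its +y face to shut it
- zero_key_top (a point): centre of the top of the zero key, a round white key 26 mm across in the middle of the square well; released, its top is 24 mm below the box's top (36 mm above the bench)
- zero_key (a joint): how far the zero key is pressed down, in m: 0 released, 0.006 fully down; springs back. It starts to move at about 1.5 N and is fully down at 5 N
- coil_tester: another instrument, fixed to the bench: the same dark steel box 190 (x) by 210 (y) by 60 mm tall, but with an open round well 58 mm across at x -35, y 55 mm, no shutter, a round dial and two brass terminals 16 mm tall; origin at the centre of its underside
- coil_key (a joint): how far the key in the coil tester's round well is pressed, in m: 0 released, 0.006 fully down; it is to be left alone
- socket: hex socket, a steel ring 26 mm across and 30 mm tall, standing on the torque tester's top; origin at the centre of its underside
- wrist_pin: hollow steel pin 22 mm across and 34 mm tall, standing on the coil tester's top; origin at the centre of its underside
- piston: aluminium piston 72 mm across and 52 mm tall on the bench; origin at the centre of its underside
- bearing: steel bearing ring 62 mm across and 16 mm tall on the bench; origin at the centre of its underside
- spanner: steel spanner 170 mm long lying on the bench; origin under its middle
- gear: steel gear 82 mm across with a 24 mm tall hub, on the bench; origin at the centre of its underside
- oil_can: can 60 mm across and 110 mm tall on the bench; origin at the centre of its underside

How it is judged (in metres and radians):
On the way, in this order (a step that is already met when the one before it is completed fails the run):
1. the shutter is slid all the way open (at least 62 mm) (value of joint shutter above 0.062 m), for 0.1 s.
2. the zero key is pressed fully down (at least 5 mm) by the fingers, with the shutter open (value of joint zero_key above 0.005 m and contact force between the fingers and zero_key above 1 N and value of joint shutter above 0.055 m), for 0.1 s.
3. the shutter is pushed fully shut (within 4 mm), the key released (value of joint shutter below 0.004 m and value of joint zero_key below 0.0015 m), for 0.2 s.
At the end, for the whole second after the job is handed in: The shutter is shut within 4 mm, both keys are released, and each loose part lies within 20 mm of where it was (all of step 3 and value of joint coil_key below 0.0015 m and distance of each of socket, wrist_pin, piston, bearing, spanner, gear, oil_can from where it was at the start of the episode below 0.02 m); the robot touches nothing.
It fails at once if the tab is pinched (pressed by the fingers on both faces at once) (contact force between the fingers and shutter_c2 above 1 N and contact force between the fingers and shutter_c3 above 1 N).
It fails at once if the coil tester's key is pressed (over 2.5 mm) (value of joint coil_key above 0.0025 m).
It fails at once if a loose part is moved or lifted by more than 20 mm (distance of any of socket, wrist_pin, piston, bearing, spanner, gear, oil_can from where it was at the start of the episode above 0.02 m).
It also fails if it takes over 51 s, if anything falls off the work surface, if the arm or the gripper's body presses on something with over 40 N, if the wrist force passes 120 N, or if a joint passes its speed limit or range.

## Robot

A 7-joint arm with a two-finger parallel gripper is mounted at the origin on the work surface. World frame = base frame: x ahead of the robot, y to its left, z up, the work surface at z = 0. Lengths are in m, angles in degrees, forces in N, time in s.
With the tool pointing down it reaches from about 0.425 to 0.875 m from the base axis. Payload 4.7 kg.
Tool frame: the origin (TCP) lies at the very end of the fingers, on their centre line; the grasp point (between the pads) lies 19 mm behind it; z points along the fingers, y is the line along which they close (so a half turn about z gives the same grasp; the last joint's range is limited). The gripper opens to 87 mm and grips with 3 to 60 N. Pads are 19 mm wide; open, the fingers measure 117 mm over their backs; the gripper's body (75 mm by 190 mm) begins 51 mm behind the grasp point.
Start: joints at [64.979, 18.392, -4.016, 83.108, 1.295, 78.541, -3.26], TCP at [0.283, -0.585, 0.223] pointing down, gripper open.
Joint ranges: [-163.93, 163.93], [-17.29, 119.83], [-79.2, 71.16], [3.27, 140.29], [-89.18, 269.18], [5.43, 117.66], [-154.24, 154.24]. Speed limits (degrees/s): [147.25, 147.25, 180, 180, 180, 180, 180].

## Interface

Orientations are given as [roll, pitch, yaw] about the fixed x, y, z axes, in that order (R = Rz(yaw) Ry(pitch) Rx(roll)).
In Python, from cell import get_obs, eyes, env gives the robot as it stands.
- The arm moves only by the tool servo_tool, never from a script. Its argument "series" is a list that holds one entry, the list of rows, each a list of 7 numbers: the shift along the tool's x, y, z in units of 300 mm (1.0 is 300 mm), then the turn, a rotation vector about the tool's x, y, z in units of pi rad (1.0 is pi rad), then the opening, from 0 (shut) to 1 (fully open). In form: [[[tx, ty, tz, wx, wy, wz, gripper], ...]]. A call has 1 to 12 rows; each row is the pose to reach, as a shift and turn from the pose commanded when the call began, along the tool's axes at that moment, turning the shorter way round; what a row does not reach only later rows make up. A row lasts 1/12 s, in which the tool goes at most 41.7 mm and 7.16 degrees, less where a joint would pass 70% of its speed; a pose out of reach is approached as far as the arm can. A call with a number of a shift or a turn outside -1 to 1 is refused whole. A call with a gripper value outside its range is refused whole. The fingers move at their own pace and stop on an object; "grip_force" is the grip in N (left out, the last holds). Time passes only in rows, so rows that repeat a pose let the fingers close. It gives the time, the measured TCP pose, the force, the opening and the grip force at its end, in the units of the state.
- get_obs(): the state, without advancing time (a new reading comes with each control period).
- eyes.read_camera(name): name is "scene" or "top"; returns a dict with "frame" (384x512x3 uint8, red, green, blue), "depth" (384x512 float32, m along the optical axis (not along the pixel's ray), 0 where there is no reading), "fx", "fy", "cx", "cy" (pixels), "origin" and "rotation" of the camera in the world. Camera axes: x right, y down, z forward; pixel columns grow to the right and rows downward; lengths in m; the calibration is good to about 2 mm. A picture is of the moment at which its call begins.
- env.sign_off(): hands the job in; it is judged then, once.
The state is a dict: "time_s": time; "qpos": joint angles; "joint_velocities": joint speeds; "effort": joint torques, N m; "tool_pos": TCP position; "tool_rot": TCP orientation; "force": force on the tool from outside, world axes, zero at the start; "wrist_torque": the same for the moment, N m; "grip_width": finger opening in m; "grasp_force": force on a finger pad.
Only numpy, scipy, OpenCV 4.12 (cv2) and the standard library are available. Lean on these libraries where they do the work, as an engineer would, in place of code of your own. Each camera call takes 0.05 s, during which the arm holds its last target. There are 200 camera calls.

## Working session

There is one attempt and no reset: what is moved stays moved. The work goes in short steps, Python scripts to look and compute and a tool call to move; the robot and the scene stay as the last step left them, time stands still between calls to the robot, and variables do not carry over. Pictures are saved under pics/ and viewed, at most 10 in all, crops included, and the job is handed in when it is done.

Besides the shell and the picture viewer there is one more tool, called as name(argument=value, ...) on one line, values as JSON. servo_tool: Moves the arm, as the interface text tells. Shifts and turns lie within -1 to 1; 1 stands for 300 mm of shift or pi rad of turn. Its arguments: {"type":"object","properties":{"series":{"type":"array"},"grip_force":{"type":"number"}},"required":["series"]}

```bash
mkdir -p pics
python3 - <<'E'
from cell import get_obs, eyes
import numpy as np,cv2
o=get_obs();print({k:np.round(v,3) for k,v in o.items()})
for n in("top","scene"):
    c=eyes.read_camera(n);np.savez(n+".npz",**c)
    cv2.imwrite(f"pics/{n}0.png",c["frame"][:,:,::-1])
    print(n,c["fx"],c["fy"],c["cx"],c["cy"],c["origin"],np.round(c["rotation"],4).tolist())
E
```

```text
{'time_s': np.float64(0.0), 'qpos': array([64.98 , 18.44 , -4.017, 83.176,  1.294, 78.542, -3.261]), 'joint_velocities': array([ 0.085,  0.048, -0.03 ,  0.108,  0.077, -0.108, -0.149]), 'effort': array([ 0.0000e+00, -4.9128e+01, -4.0400e-01, -3.1252e+01, -6.4000e-02,
        4.4000e-02,  0.0000e+00]), 'tool_pos': array([ 0.283, -0.585,  0.221]), 'tool_rot': array([-1.79888e+02,  5.00000e-03,  2.58300e+01]), 'force': array([-0.556, -0.39 ,  0.285]), 'wrist_torque': array([-0.047,  0.005, -0.005]), 'grasp_force': np.float64(0.0), 'grip_width': np.float64(0.087)}
top 445.93694743020245 445.93694743020245 260.02446898385745 190.13026646111922 [0.27882113 0.01272011 1.53447623] [-167.7699, -0.4272, -93.5846]
scene 484.1162971813895 484.1162971813895 259.6403662356305 193.8075150120864 [ 1.46721761 -0.51615588  0.90631711] [-129.5693, -0.286, 59.9817]
```

View pics/top0.png

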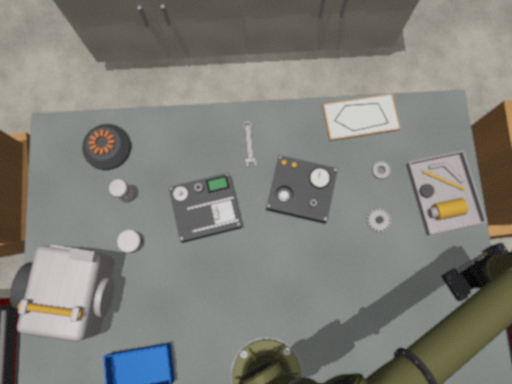

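View pics/scene0.png

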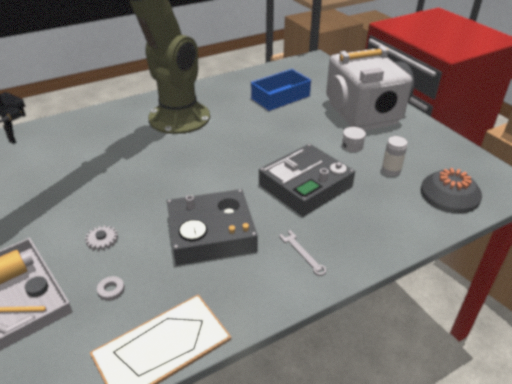

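The torque tester is at about (206,207) in the top view and (306,178) in the scene view. The coil tester is at about (302,188) in the top view. I'll enlarge the torque tester next.

```bash
cat > h.py <<'E'
import numpy as np,cv2
from scipy.spatial.transform import Rotation as R
def load(n): return dict(np.load(n+".npz"))
def ray(c,u,v):
    d=np.array([(u-c["cx"])/c["fx"],(v-c["cy"])/c["fy"],1.])
    return R.from_euler("xyz",c["rotation"],degrees=True).as_matrix()@d
def onplane(c,u,v,z):
    d=ray(c,u,v);return c["origin"]+d*(z-c["origin"][2])/d[2]
def proj(c,P):
    p=R.from_euler("xyz",c["rotation"],degrees=True).as_matrix().T@(np.asarray(P)-c["origin"])
    return np.array([c["fx"]*p[0]/p[2]+c["cx"],c["fy"]*p[1]/p[2]+c["cy"]])
E
python3 - <<'E'
from h import *
t=load("top");s=load("scene")
a=cv2.resize(t["frame"][165:249,160:252],None,fx=6,fy=6,interpolation=cv2.INTER_CUBIC)
b=cv2.resize(s["frame"][138:218,252:362],None,fx=6,fy=6,interpolation=cv2.INTER_CUBIC)
cv2.imwrite("pics/a.png",a[:,:,::-1]);cv2.imwrite("pics/b.png",b[:,:,::-1])
print(onplane(t,206,207,.06),t["depth"][207,206],s["depth"][178,306])
E
```

```text
[0.55039431 0.16618289 0.06      ] 1.4963976 1.3800168
```

View pics/a.png

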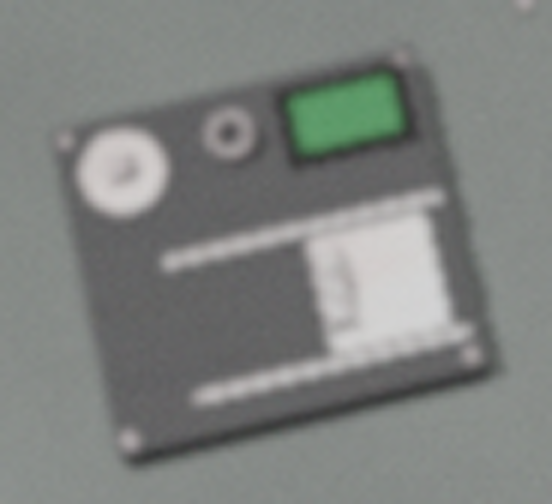

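View pics/b.png

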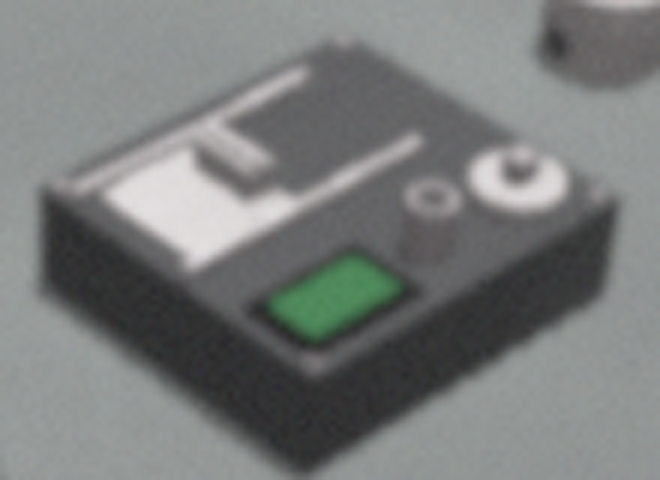

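In the crops the tester's +y runs left in the top view, from the green display to the boss. The screws are at crop (65,140), (402,57), (472,354) and (129,441). The rail ends are visible, and the socket is at (230,132), between the boss and the display. I'll fit the pose from these points.

```bash
cat > fit.py <<'E'
from h import *
from scipy.optimize import least_squares
t=load("top");s=load("scene")
A=lambda p:((p[0]+.5)/6-.5+160,(p[1]+.5)/6-.5+165)
B=lambda p:((p[0]+.5)/6-.5+252,(p[1]+.5)/6-.5+138)
obs=[]
for X,p in [((4,57,68),(165,263)),((4,-101,68),(442,197)),((-74,57,68),(195,397)),((-74,-101,68),(470,328)),((63,-60,65),(347,114))]: obs.append((t,X,A(p)))
for X,p in [((4,57,68),(418,137)),((-74,57,68),(306,70)),((-74,-101,68),(65,186)),((4,-101,68),(190,268)),((63,-60,65),(334,296)),((95,-105,0),(308,474)),((95,105,0),(600,302)),((-95,-105,0),(45,292))]: obs.append((s,X,B(p)))
def W(q,X):
    X=np.array(X)/1000;c,n=np.cos(q[2]),np.sin(q[2])
    return np.array([q[0]+c*X[0]-n*X[1],q[1]+n*X[0]+c*X[1],X[2]])
f=lambda q:np.concatenate([proj(c,W(q,X))-p for c,X,p in obs])
r=least_squares(f,[.55,.16,.1],loss="soft_l1");q=r.x
print(q,np.degrees(q[2]));print(np.round(f(q).reshape(-1,2),1).tolist())
def local(w): 
    c,n=np.cos(q[2]),np.sin(q[2]);d=w[:2]-q[:2];return np.round(1000*np.array([c*d[0]+n*d[1],-n*d[0]+c*d[1]]),1)
sc=np.mean([local(onplane(t,*A(p),.06)) for p in[(65,140),(402,57),(472,354),(129,441)]],0);print("screw centre",sc)
print("plate -y edge",local(onplane(t,*A((440,270)),.064)),"plate +y edge",local(onplane(t,*A((318,300)),.064)))
print("tab top scene",local(onplane(s,*B((238,147)),.086)), "top",local(onplane(t,*A((343,290)),.086)))
print("socket",local(onplane(t,*A((230,132)),.09)),local(onplane(s,*B((433,198)),.09)))
for n,X in dict(well=(-35,-60,60),key=(-35,-60,36),tab0=(-35,-36,86)).items(): print(n,W(q,X))
np.save("q.npy",q)
E
python3 fit.py
```

```text
[0.55483484 0.17322379 0.18834837] 10.791566695144263
[[-0.5, -0.0], [-0.5, -0.5], [-0.4, 0.3], [0.3, 0.0], [-0.6, -0.1], [-0.2, 0.4], [-0.1, 0.2], [1.2, 0.9], [-1.3, -0.0], [-0.1, 0.2], [-0.6, 0.9], [0.7, -1.2], [-1.3, -1.2]]
screw centre [ 0.55  -1.075]
plate -y edge [-37.2 -91.5] plate +y edge [-36.9 -21.9]
tab top scene [-31.2 -32.5] top [-38.8 -37.6]
socket [61.9  2.5] [61.6  4.9]
well [0.53168802 0.10773161 0.06      ]
key [0.53168802 0.10773161 0.036     ]
tab0 [0.52719434 0.13130717 0.086     ]
```

```bash
cat > go.py <<'E'
# usage: go.py x y z [tester mm] [tool yaw rel. tester=90] -> shift/turn numbers
import sys
from h import *
from cell import get_obs
q=np.load("q.npy");o=get_obs()
Rt=R.from_euler("xyz",o["tool_rot"],degrees=True)
c,n=np.cos(q[2]),np.sin(q[2]);M=np.array([[c,-n,0],[n,c,0],[0,0,1]]);O=np.array([q[0],q[1],0])
print("tester-frame TCP mm",np.round(1000*M.T@(o["tool_pos"]-O),1),"rot",np.round(o["tool_rot"],2),"F",np.round(M.T@o["force"],2),"t",o["time_s"],"w",o["grip_width"])
for k in range(1,len(sys.argv)-2,3):
    T=O+M@(np.array(sys.argv[k:k+3],float)/1000)
    Rd=R.from_euler("xyz",[180,0,np.degrees(q[2])+90],degrees=True)
    d=Rt.inv().apply(T-o["tool_pos"])/.3
    print(np.round(d,4),np.round((Rt.inv()*Rd).as_rotvec()/np.pi,4))
E
python3 go.py -35 -68 180
```

```text
tester-frame TCP mm [-409.  -693.6  221.6] rot [-1.799e+02  1.000e-02  2.583e+01] F [ 0.7  -0.74 -0.43] t 0.1 w 0.08719423071095804
[ 1.7451 -1.6901  0.1412] [-5.000e-04 -3.000e-04 -4.165e-01]
```

servo_tool(series=[[[0.9,-0.87,0.0,0,0,-0.21,0],[0.9,-0.87,0.0,0,0,-0.21,0],[0.9,-0.87,0.0,0,0,-0.21,0],[0.9,-0.87,0.0,0,0,-0.21,0],[0.9,-0.87,0.0,0,0,-0.21,0],[0.9,-0.87,0.0,0,0,-0.21,0],[0.9,-0.87,0.0,0,0,-0.21,0],[0.9,-0.87,0.0,0,0,-0.21,0],[0.9,-0.87,0.0,0,0,-0.21,0],[0.9,-0.87,0.0,0,0,-0.21,0]]], grip_force=30)

```text
time_s: 0.93
tool_pos: [0.4158, -0.2234, 0.2228]
tool_rot: [180.0, -0.2, 64.3]
force: [0.6, 0.5, 1.2]
grip_width: 0.0286
grasp_force: 0.0
```

```bash
python3 go.py -35 -68 150
```

```text
tester-frame TCP mm [-210.8 -363.6  222.8] rot [180.    -0.18  64.34] F [0.64 0.38 1.15] t 0.9333 w 0.028639413433814626
[ 1.14   -0.1139  0.246 ] [ 0.0003 -0.0009 -0.2025]
```

servo_tool(series=[[[0.98,-0.1,0.1,0,0,-0.2025,0],[0.98,-0.1,0.1,0,0,-0.2025,0],[0.98,-0.1,0.1,0,0,-0.2025,0],[0.98,-0.1,0.1,0,0,-0.2025,0],[0.98,-0.1,0.1,0,0,-0.2025,0],[0.98,-0.1,0.1,0,0,-0.2025,0],[0.98,-0.1,0.1,0,0,-0.2025,0],[0.98,-0.1,0.1,0,0,-0.2025,0],[0.98,-0.1,0.1,0,0,-0.2025,0],[0.98,-0.1,0.1,0,0,-0.2025,0]]])

```text
time_s: 1.77
tool_pos: [0.5158, 0.0435, 0.192]
tool_rot: [-179.9, 0.0, 100.1]
force: [-0.1, -0.8, -0.6]
grip_width: 0.0004
grasp_force: 0.0
```

```bash
python3 go.py -35 -66 110 -35 -66 73
```

```text
tester-frame TCP mm [ -62.6 -120.1  192. ] rot [-1.7992e+02  2.0000e-02  1.0011e+02] F [-0.26 -0.78 -0.59] t 1.7667 w 0.0003946656480115006
[0.1815 0.0903 0.2732] [-0.0005  0.0001 -0.0038]
[0.1815 0.0905 0.3966] [-0.0005  0.0001 -0.0038]
```

servo_tool(series=[[[0.09,0.045,0.1,0,0,-0.004,0],[0.18,0.09,0.2,0,0,-0.004,0],[0.18,0.09,0.27,0,0,-0.004,0],[0.18,0.09,0.3,0,0,-0.004,0],[0.18,0.09,0.33,0,0,-0.004,0],[0.18,0.09,0.36,0,0,-0.004,0],[0.18,0.09,0.38,0,0,-0.004,0],[0.18,0.09,0.395,0,0,-0.004,0],[0.18,0.09,0.395,0,0,-0.004,0],[0.18,0.09,0.395,0,0,-0.004,0]]])

```text
time_s: 2.6
tool_pos: [0.5337, 0.1017, 0.0745]
tool_rot: [180.0, 0.0, 100.8]
force: [0.4, -0.2, 0.0]
grip_width: 0.0006
grasp_force: 0.0
```

```bash
python3 go.py -35 -50 73 -35 16 73
python3 - <<'E'
from cell import eyes
import cv2
c=eyes.read_camera("scene")
cv2.imwrite("pics/c.png",cv2.resize(c["frame"][100:218,232:382],None,fx=5,fy=5,interpolation=cv2.INTER_CUBIC)[:,:,::-1])
E
```

```text
tester-frame TCP mm [-34.2 -66.3  74.5] rot [1.7996e+02 3.0000e-02 1.0076e+02] F [ 0.38 -0.26  0.02] t 2.6 w 0.0005890541329143302
[ 0.0545 -0.0028  0.0049] [ 0.0002  0.0001 -0.0002]
[ 0.2745 -0.0029  0.0048] [ 0.0002  0.0001 -0.0002]
```

View pics/c.png

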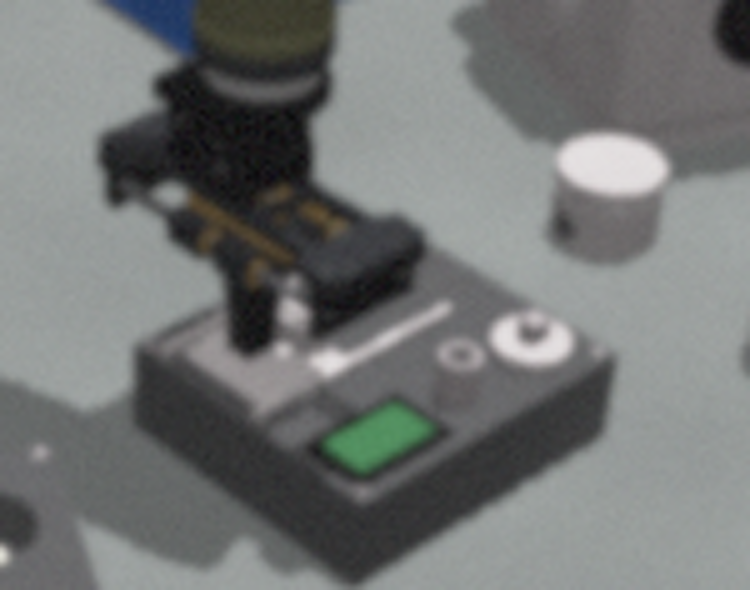

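The fingers, at crop (262,330), stand just on the -y side of the tab at (292,310), over the plate. Now I push the shutter open.

servo_tool(series=[[[0.025,0,0.003,0,0,0,0],[0.05,-0.002,0.003,0,0,0,0],[0.075,-0.002,0.003,0,0,0,0],[0.1,-0.002,0.003,0,0,0,0],[0.125,-0.002,0.003,0,0,0,0],[0.15,-0.002,0.003,0,0,0,0],[0.175,-0.002,0.003,0,0,0,0],[0.2,-0.002,0.003,0,0,0,0],[0.225,-0.002,0.003,0,0,0,0],[0.245,-0.002,0.003,0,0,0,0],[0.265,-0.002,0.003,0,0,0,0],[0.265,-0.002,0.003,0,0,0,0]]])

```text
time_s: 3.65
tool_pos: [0.5171, 0.1821, 0.073]
tool_rot: [-180.0, -0.1, 100.9]
force: [0.3, -0.3, -0.3]
grip_width: 0.0005
grasp_force: 0.0
```

```bash
python3 go.py -35 19 74
```

```text
tester-frame TCP mm [-35.4  15.8  73. ] rot [-1.7998e+02 -8.0000e-02  1.0091e+02] F [ 0.25 -0.39 -0.28] t 3.65 w 0.00048660917982585363
[ 0.0106  0.0014 -0.0032] [-0.0001 -0.0004  0.0007]
```

servo_tool(series=[[[0.005,0,-0.003,0,0,0,0],[0.01,0,-0.003,0,0,0,0],[0.013,0,-0.003,0,0,0,0],[0.013,0,-0.003,0,0,0,0]]])

```text
time_s: 3.98
tool_pos: [0.5163, 0.1835, 0.0735]
tool_rot: [-179.9, 0.0, 100.8]
force: [-0.5, -1.8, -0.6]
grip_width: 0.0003
grasp_force: 0.7
```

```bash
python3 go.py -35 -60 100
python3 - <<'E'
from cell import eyes
import cv2
c=eyes.read_camera("scene")
cv2.imwrite("pics/d.png",cv2.resize(c["frame"][100:218,232:382],None,fx=5,fy=5,interpolation=cv2.INTER_CUBIC)[:,:,::-1])
E
```

```text
tester-frame TCP mm [-36.   17.3  73.5] rot [-1.7989e+02  2.0000e-02  1.0079e+02] F [-0.86 -1.67 -0.62] t 3.9833 w 0.0002710608880265136
[-0.2578  0.0031 -0.0882] [-0.0006  0.0001 -0.    ]
```

View pics/d.png

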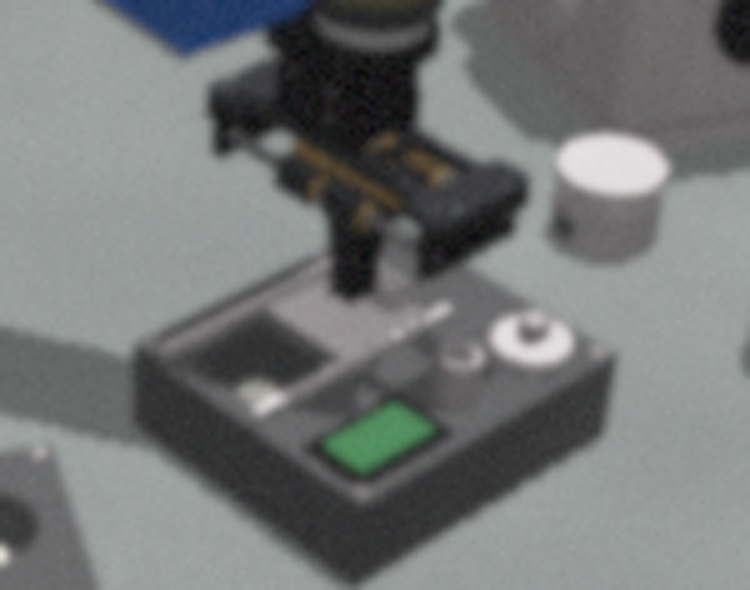

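The well is open and the white key shows at crop (258,392). I back off and move over the key.

servo_tool(series=[[[-0.07,0.003,-0.02,0,0,0,0],[-0.17,0.003,-0.02,0,0,0,0],[-0.24,0.003,0.0,0,0,0,0],[-0.258,0.003,0.03,0,0,0,0],[-0.258,0.003,0.06,0,0,0,0],[-0.258,0.003,0.09,0,0,0,0],[-0.258,0.003,0.105,0,0,0,0],[-0.258,0.003,0.105,0,0,0,0]]])

```text
time_s: 4.7
tool_pos: [0.5309, 0.1099, 0.041]
tool_rot: [-179.8, -0.1, 101.0]
force: [-0.3, -0.8, 1.5]
grip_width: 0.0006
grasp_force: 0.0
```

```bash
python3 go.py -35 -60 29
```

```text
tester-frame TCP mm [-35.4 -57.7  41. ] rot [-1.7985e+02 -8.0000e-02  1.0096e+02] F [-0.41 -0.69  1.47] t 4.7 w 0.0006151221689567642
[-0.0076  0.0014  0.0399] [-0.0008 -0.0005  0.0009]
```

servo_tool(series=[[[-0.006,0,0.01,0,0,0,0],[-0.006,0,0.02,0,0,0,0],[-0.006,0,0.03,0,0,0,0],[-0.006,0,0.038,0,0,0,0],[-0.006,0,0.042,0,0,0,0],[-0.006,0,0.042,0,0,0,0]]])

```text
time_s: 5.2
tool_pos: [0.5332, 0.107, 0.0305]
tool_rot: [180.0, -0.0, 100.8]
force: [-1.2, 1.6, 4.6]
grip_width: 0.0004
grasp_force: 2.4
```

```bash
python3 go.py -35 -60 28
```

```text
tester-frame TCP mm [-33.7 -61.   30.5] rot [ 1.7996e+02 -2.0000e-02  1.0082e+02] F [-0.92  1.77  4.64] t 5.2 w 0.00036348506709291627
[ 0.0032 -0.0043  0.0085] [ 0.0002 -0.0001  0.0002]
```

Force is 4.6 N and still rising, so I press a bit more to reach the bottom.

servo_tool(series=[[[0,0,0.005,0,0,0,0],[0,0,0.01,0,0,0,0],[0,0,0.014,0,0,0,0],[0,0,0.014,0,0,0,0],[0,0,0.014,0,0,0,0]]])

```text
time_s: 5.62
tool_pos: [0.5333, 0.107, 0.0299]
tool_rot: [180.0, 0.1, 100.8]
force: [-11.2, -1.2, 31.2]
grip_width: 0.0006
grasp_force: 15.9
```

```bash
python3 go.py -35 -60 120
```

```text
tester-frame TCP mm [-33.5 -61.   29.9] rot [1.7999e+02 1.2000e-01 1.0082e+02] F [-11.18   0.96  31.17] t 5.6167 w 0.0006286902965215827
[ 0.0027 -0.0049 -0.3003] [0.     0.0007 0.0002]
```

servo_tool(series=[[[0,0,-0.1,0,0,0,0],[0,0,-0.2,0,0,0,0],[0,-0.004,-0.3,0,0,0,0],[0.1,-0.004,-0.33,0,0,0,0],[0.2,-0.004,-0.33,0,0,0,0],[0.3,-0.004,-0.33,0,0,0,0],[0.4,-0.004,-0.33,0,0,0,0],[0.43,-0.004,-0.33,0,0,0,0],[0.43,-0.004,-0.33,0,0,0,0],[0.43,-0.004,-0.33,0,0,0,0]]])

```text
time_s: 6.45
tool_pos: [0.5075, 0.2321, 0.1244]
tool_rot: [-180.0, 0.1, 100.8]
force: [0.1, -0.9, -0.6]
grip_width: 0.0004
grasp_force: 0.0
```

```bash
python3 go.py -35 67 74
```

```text
tester-frame TCP mm [-35.4  66.7 124.4] rot [-1.7997e+02  7.0000e-02  1.0084e+02] F [-0.1  -0.93 -0.56] t 6.45 w 0.00042757758676320297
[0.0013 0.0016 0.1679] [-0.0001  0.0004  0.0003]
```

servo_tool(series=[[[0,0,0.05,0,0,0,0],[0,0,0.1,0,0,0,0],[0,0,0.14,0,0,0,0],[0,0,0.165,0,0,0,0],[0,0,0.165,0,0,0,0]]])

```text
time_s: 6.87
tool_pos: [0.5068, 0.2306, 0.0732]
tool_rot: [-179.8, 0.1, 100.7]
force: [-1.0, -0.4, -0.8]
grip_width: 0.0004
grasp_force: 0.0
```

```bash
python3 go.py -35 -16 74 -35 -18.5 74
```

```text
tester-frame TCP mm [-36.4  65.3  73.2] rot [-1.7980e+02  7.0000e-02  1.0069e+02] F [-1.1  -0.19 -0.76] t 6.8667 w 0.0003594168555021612
[-0.2711  0.0053 -0.0024] [-0.0011  0.0004 -0.0006]
[-0.2795  0.0053 -0.0024] [-0.0011  0.0004 -0.0006]
```

servo_tool(series=[[[-0.025,0.002,-0.002,0,0,0,0],[-0.05,0.004,-0.002,0,0,0,0],[-0.075,0.004,-0.002,0,0,0,0],[-0.1,0.004,-0.002,0,0,0,0],[-0.125,0.004,-0.002,0,0,0,0],[-0.15,0.004,-0.002,0,0,0,0],[-0.175,0.004,-0.002,0,0,0,0],[-0.2,0.004,-0.002,0,0,0,0],[-0.225,0.004,-0.002,0,0,0,0],[-0.25,0.004,-0.002,0,0,0,0],[-0.27,0.004,-0.002,0,0,0,0],[-0.27,0.004,-0.002,0,0,0,0]]])

```text
time_s: 7.87
tool_pos: [0.5244, 0.1517, 0.0758]
tool_rot: [180.0, 0.1, 100.7]
force: [0.1, -0.1, -0.1]
grip_width: 0.0002
grasp_force: 0.0
```

```bash
python3 go.py -35 -19 74
```

```text
tester-frame TCP mm [-33.9 -15.5  75.8] rot [1.7999e+02 5.0000e-02 1.0069e+02] F [ 0.06 -0.1  -0.09] t 7.8667 w 0.00020227069508828456
[-0.0118 -0.0036  0.006 ] [ 0.0001  0.0003 -0.0005]
```

servo_tool(series=[[[-0.005,-0.002,0.004,0,0,0,0],[-0.01,-0.002,0.004,0,0,0,0],[-0.014,-0.002,0.004,0,0,0,0],[-0.014,-0.002,0.004,0,0,0,0]]])

```text
time_s: 8.2
tool_pos: [0.5241, 0.1514, 0.0748]
tool_rot: [179.9, -0.2, 100.9]
force: [0.1, 5.6, 0.2]
grip_width: 0.0006
grasp_force: 2.8
```

```bash
python3 go.py -35 -19 74
```

```text
tester-frame TCP mm [-34.3 -15.7  74.8] rot [ 1.7992e+02 -1.5000e-01  1.0089e+02] F [1.12 5.51 0.17] t 8.2 w 0.0006279782201135445
[-0.011  -0.0024  0.0025] [ 0.0005 -0.0008  0.0005]
```

servo_tool(series=[[[-0.006,0,0,0,0,0,0],[-0.012,0,0,0,0,0,0],[-0.012,0,0,0,0,0,0],[-0.012,0,0,0,0,0,0]]])

```text
time_s: 8.53
tool_pos: [0.5241, 0.1512, 0.0749]
tool_rot: [179.9, -0.4, 101.0]
force: [-0.3, 11.2, 0.4]
grip_width: 0.0002
grasp_force: 5.6
```

```bash
python3 go.py -35 -19 74
```

```text
tester-frame TCP mm [-34.3 -15.9  74.9] rot [179.88  -0.38 101.01] F [ 1.76 11.04  0.45] t 8.5333 w 0.00022134483359631017
[-0.0104 -0.0024  0.0028] [ 0.0006 -0.0021  0.0012]
```

The shutter is hard against its shut stop: 11 N and no motion. I retreat now.

servo_tool(series=[[[0.04,0,0,0,0,0,0],[0.08,0,0,0,0,0,0],[0.1,0,-0.1,0,0,0,0],[0.1,0,-0.2,0,0,0,0],[0.1,0,-0.3,0,0,0,0],[0.0,0,-0.4,0,0,0,0],[-0.12,0,-0.4,0,0,0,0],[-0.24,0,-0.4,0,0,0,0],[-0.36,0,-0.4,0,0,0,0],[-0.48,0,-0.4,0,0,0,0],[-0.6,0,-0.4,0,0,0,0],[-0.72,0,-0.4,0,0,0,0]]])

```text
time_s: 9.53
tool_pos: [0.5648, -0.0688, 0.1945]
tool_rot: [-179.9, 0.1, 100.8]
force: [1.4, -0.3, 0.4]
grip_width: 0.0
grasp_force: 0.0
```

servo_tool(series=[[[-0.1,0,0,0,0,0,0],[-0.2,0,0,0,0,0,0],[-0.2,0,0,0,0,0,0],[-0.2,0,0,0,0,0,0]]])

```text
time_s: 9.87
tool_pos: [0.5758, -0.1282, 0.1938]
tool_rot: [-179.9, 0.0, 100.5]
force: [-0.8, 0.7, -0.2]
grip_width: 0.0003
grasp_force: 0.0
```

Run:
```python
from cell import eyes
import cv2,numpy as np
c=eyes.read_camera("scene");t=eyes.read_camera("top")
f=lambda i:cv2.resize(i,None,fx=4,fy=4,interpolation=cv2.INTER_CUBIC)
a=f(c["frame"][128:218,252:352]);b=f(t["frame"][160:250,160:260])
cv2.imwrite("pics/e.png",np.hstack([a,b])[:,:,::-1])
```

```text
(no output)
```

View pics/e.png

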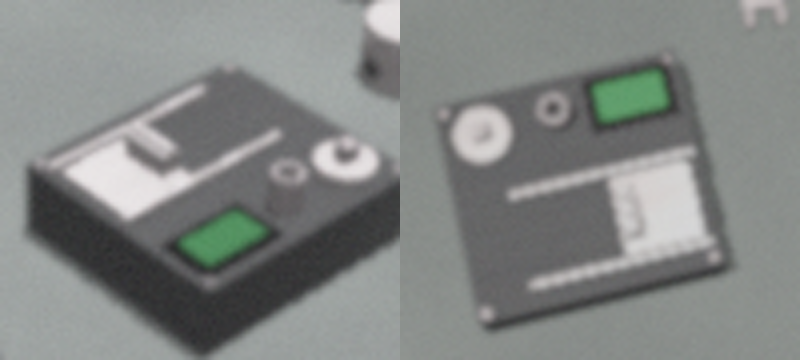

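The shutter (right view, plate x 610–705) covers the well, the socket at (553,108) hasn't moved, and the arm is clear.

```bash
python3 -c "
from cell import env
print(env.sign_off())"
```

```text
the job is handed in; nothing more can be done
None
```

I pushed the shutter open, pressed the zero key to its stop, pushed the shutter shut against its stop, cleared the arm and handed the job in at about 10 s; sign-off returned no verdict.

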